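# Take and store a thickness reading on the bench gauge

### The arm

A 6-joint arm with a two-finger parallel gripper is mounted at the origin on the work surface. World frame = base frame: x ahead of the robot, y to its left, z up, the work surface at z = 0. Lengths are in m, angles in rad, forces in N, time in s.
With the tool pointing down it reaches from about 0.35 to 0.775 m from the base axis. Payload 7.3 kg.
Tool frame: the origin (TCP) lies at the very end of the fingers, on their centre line; the grasp point (between the pads) lies 19 mm behind it; z points along the fingers, y is the line along which they close (so a half turn about z gives the same grasp; the last joint's range is limited). The gripper opens to 92 mm and grips with 3 to 60 N. Pads are 19 mm wide; open, the fingers measure 130 mm over their backs; the gripper's body (75 mm by 190 mm) begins 47 mm behind the grasp point.
Start: joints at [-1.398, 0.342, 1.524, -0, 1.275, -0.146], TCP at [0.165, -0.499, 0.227] pointing down, gripper open.
Joint ranges: [-2.53, 2.53], [-0.77, 2.02], [0.04, 2.7], [-1, 4.14], [0.28, 2.66], [-3.11, 3.11]. Speed limits (rad/s): [2.57, 2.57, 3.14, 3.14, 3.14, 3.14].

### API

Orientations are given as a 3x3 rotation matrix whose columns are the frame's x, y, z axes.
In Python, from cell import get_obs, viewer, ticket gives the robot as it stands.
- The arm moves only by the tool jog_arm, never from a script. Its argument "increments" is text: rows parted by semicolons, each of 7 numbers parted by spaces: the turn, a rotation vector about the tool's x, y, z in degrees, then the shift along the tool's x, y, z in cm, then the finger opening in cm, from 0 to 9.18. In form: rx ry rz x y z jaw; .... A call has 1 to 12 rows; each row is the pose to reach, as a shift and turn from the pose commanded when the call began, along the tool's axes at that moment; what a row does not reach only later rows make up. A row lasts 1/10 s, in which the tool goes at most 50 mm and 8.59 degrees, less where a joint would pass 70% of its speed; a pose out of reach is approached as far as the arm can. A call with a gripper value outside its range is refused whole. The fingers move at their own pace and stop on an object; the grip force is fixed at half the most. Time passes only in rows, so rows that repeat a pose let the fingers close. It gives the time, the measured TCP pose, the force, the opening and the grip force at its end, in the units of the state.
- get_obs(): the state, without advancing time (a new reading comes with each control period).
- viewer.get_image(name): name is "scene" or "top" or "wrist"; returns a dict with "pixels" (420x560x3 uint8, blue, green, red), "fov_y" (degrees; the focal length in pixels is half the picture's height over the tangent of half this angle, whatever the lens; pixels are square), "cx", "cy" (the principal point, pixels), "distortion" ([k1, k2, p1, p2, k3] as OpenCV has them; the pictures are not rectified), "extrinsics" (4x4, takes a point from camera to world coordinates); the wrist camera has in their place "T_tool_cam" (4x4, takes a point from camera to tool coordinates, whose origin is the TCP and whose axes are the flange's). Camera axes: x right, y down, z forward; pixel columns grow to the right and rows downward; lengths in m; the calibration is good to about 2 mm. A picture is of the moment at which its call begins: read the wrist's pose just before it. There is no depth.
- ticket.finish_job(): hands the job in; it is judged then, once.
The state is a dict: "t": time; "q": joint angles; "qd": joint speeds; "tau": joint torques, N m; "tcp_pos": TCP position; "orientation": TCP orientation; "wrist_force": force on the tool from outside, world axes, zero at the start; "torque": the same for the moment, N m; "finger_gap": finger opening in m; "grasp_force": force on a finger pad.
Only numpy, scipy, OpenCV 4.12 (cv2) and the standard library are available. Lean on these libraries where they do the work, as an engineer would, in place of code of your own. Each camera call takes 0.05 s, during which the arm holds its last target. There are 200 camera calls.

### The job

Take a thickness reading of whichever sample lies under the gauge's foot: on the keypad press the large round key fully down and let it up, then the square key likewise; then push the gauge's round cap down gently until the sprung foot rests on the sample, keep it still there for about a second, let the carriage rise, and last press the long bar key to store the reading. Press one key at a time and none of the other three keys, and leave the samples and everything else on the bench where they are.

Things in the scene. Friction and masses are not known exactly. Their poses are not given: they have to be found in the camera images.
- keypad: white flat keypad console lying on the bench, 130 (x) x 186 (y) x 26 mm high, origin under its middle; six pale key modules 48 mm square stand on it in 2 rows of 3, 56 mm apart both ways; which key is in which place changes from run to run; all keys are black and told apart by shape
- key_round_top (a point): middle of the top face of the large round key, 30 mm diameter (wakes the gauge); unpressed it is 42 mm above the bench, standing 12 mm proud of its module; axes as the keypad's
- key_round (a joint): how far that key is pressed down, 0 (up) to 0.006 m (fully down); spring: 1.5 N starts it, 5 N takes it fully down, it comes back up by itself
- key_square_top (a point): middle of the top face of the square key, 26 x 26 mm (sets the mode); unpressed it is 42 mm above the bench, standing 12 mm proud of its module; axes as the keypad's
- key_square (a joint): how far that key is pressed down, 0 (up) to 0.006 m (fully down); spring: 1.5 N starts it, 5 N takes it fully down, it comes back up by itself
- key_bar_top (a point): middle of the top face of the long bar key, 13 x 36 mm, long side across the keypad's depth axis (along keypad y) (stores the reading); unpressed it is 42 mm above the bench, standing 12 mm proud of its module; axes as the keypad's
- key_bar (a joint): how far that key is pressed down, 0 (up) to 0.006 m (fully down); spring: 1.5 N starts it, 5 N takes it fully down, it comes back up by itself
- key_cross_top (a point): middle of the top face of the plus-shaped key, arms 10 mm wide, 32 mm across (not wanted); unpressed it is 42 mm above the bench, standing 12 mm proud of its module; axes as the keypad's
- key_cross (a joint): how far that key is pressed down, 0 (up) to 0.006 m (fully down); spring: 1.5 N starts it, 5 N takes it fully down, it comes back up by itself
- key_triangle_top (a point): middle of the top face of the three-cornered key, corners 19 mm from its middle (not wanted); unpressed it is 42 mm above the bench, standing 12 mm proud of its module; axes as the keypad's
- key_triangle (a joint): how far that key is pressed down, 0 (up) to 0.006 m (fully down); spring: 1.5 N starts it, 5 N takes it fully down, it comes back up by itself
- key_small_top (a point): middle of the top face of the small round key, only 14 mm diameter (not wanted); unpressed it is 42 mm above the bench, standing 12 mm proud of its module; axes as the keypad's
- key_small (a joint): how far that key is pressed down, 0 (up) to 0.006 m (fully down); spring: 1.5 N starts it, 5 N takes it fully down, it comes back up by itself
- gauge: thickness gauge: dark grey stone plate 200 (x) x 220 (y) x 20 mm high, origin under its middle; a steel column 24 mm thick stands 60 mm to -x of its middle, top 150 mm above the bench; the foot's line is 20 mm to +x of the middle; never moves during a run
- cap_top (a point): middle of the top of the dark round press cap (38 mm diameter) over the gauge's carriage, straight above the foot and 80 mm to +x of the column (gauge axes); 175 mm above the bench when the carriage is up; push it straight down to lower the foot
- carriage (a joint): how far the carriage is pushed down, 0 (up) to 0.055 m; a spring of 2 N at the top to 3 N at the bottom carries it up again when let go; with the carriage at 0 the foot is 50 mm above the plate, so it reaches a sample of height h (m) at 0.050 - h
- foot: steel measuring foot, a disc 20 mm in diameter under the cap, origin in the middle of its underside; it is sprung in the carriage: once on a sample it gives up to 8 mm, pressing with 1 N at first touch and 4 N when it has given all 8 mm, after which the push is hard
- block: sample: aluminium block 30 x 30 x 24 mm high, origin under its middle
- strip: sample: flat steel strip 50 x 22 x 8 mm high, origin under its middle
- disc: sample: white ceramic disc, 36 mm diameter, 14 mm high, origin under its middle. One of the three samples (it varies which) lies under the foot, the two others wait on the plate 75 mm to its +y and -y sides (gauge axes)
- vial: bystander: small capped jar, 22 mm diameter, 45 mm high, between gauge and keypad, origin under its middle
- bottle_small: bystander: white bottle, 52 mm diameter, 110 mm high, at the back
- beaker: bystander: glass beaker, 70 mm diameter, 90 mm high, at the back

How it is judged:
By the outcome, as a careful person would: the job done as asked, in the order asked, and still so for the second after the job is handed in, with the robot touching nothing.
It also fails if it takes over 67 s, if anything falls off the work surface, if the arm or the gripper's body presses on something with over 40 N, if the wrist force passes 120 N, or if a joint passes its speed limit or range.

## Working session

There is one attempt and no reset: what is moved stays moved. The work goes in short steps, Python scripts to look and compute and a tool call to move; the robot and the scene stay as the last step left them, time stands still between calls to the robot, and variables do not carry over. Pictures are saved under pics/ and viewed, at most 10 in all, crops included, and the job is handed in when it is done.

Besides the shell and the picture viewer there is one more tool, called after "Call:" in YAML: its name, and indented under it one key for each argument. jog_arm: Moves the arm, as the interface text tells. Its arguments: {"type":"object","properties":{"increments":{"type":"string"}},"required":["increments"]}

```bash
mkdir -p pics; cat > h.py <<'E'
import numpy as np, cv2
from cell import get_obs, viewer, ticket
def cam(name):
    o=get_obs(); d=viewer.get_image(name); im=np.array(d["pixels"])
    f=im.shape[0]/2/np.tan(np.radians(d["fov_y"])/2)
    K=np.array([[f,0,d["cx"]],[0,f,d["cy"]],[0,0,1.]])
    if name=="wrist":
        T=np.eye(4);T[:3,:3]=o["orientation"];T[:3,3]=o["tcp_pos"];E=T@np.array(d["T_tool_cam"])
    else: E=np.array(d["extrinsics"])
    return im,K,np.array(d["distortion"],float),E
def ray(px,z,K,D,E):
    u=cv2.undistortPoints(np.array(px,float).reshape(-1,1,2),K,D).reshape(-1,2)
    r=np.c_[u,np.ones(len(u))]@E[:3,:3].T; c=E[:3,3]
    return c+r*((np.reshape(z,(-1,1))-c[2])/r[:,2:])
def proj(P,K,D,E):
    M=np.linalg.inv(E); r=cv2.Rodrigues(M[:3,:3])[0]
    return cv2.projectPoints(np.array(P,float).reshape(-1,1,3),r,M[:3,3],K,D)[0].reshape(-1,2)
E
python3 - <<'E'
from h import *
import pickle
s={}
for n in("scene","top"):
    s[n]=cam(n);cv2.imwrite(f"pics/{n}1.png",s[n][0]);print(n,s[n][3].round(3).tolist())
pickle.dump(s,open("s.pkl","wb"))
o=get_obs();print(o["t"],o["tcp_pos"],np.round(o["orientation"],3).tolist(),o["finger_gap"])
E
```

```text
scene [[-0.024, 0.597, -0.802, 1.281], [1.0, 0.029, -0.009, -0.003], [0.018, -0.802, -0.598, 0.602], [0.0, 0.0, 0.0, 1.0]]
top [[-0.022, -0.986, 0.164, 0.464], [-1.0, 0.022, -0.003, 0.002], [-0.001, -0.164, -0.986, 1.096], [0.0, 0.0, 0.0, 1.0]]
0.1 [ 0.16448731 -0.49818415  0.22611739] [[0.95, 0.313, -0.0], [0.313, -0.95, 0.001], [0.0, -0.001, -1.0]] 0.0915457076646008
```

View pics/top1.png

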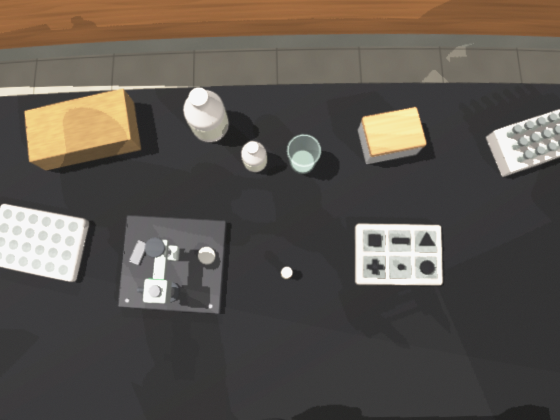

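View pics/scene1.png

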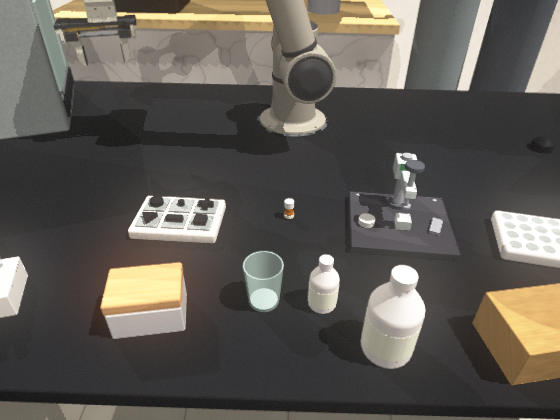

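```bash
python3 - <<'E'
import pickle,cv2,numpy as np
s=pickle.load(open("s.pkl","rb"));t=s["top"][0];c=s["scene"][0]
g=lambda i,x,y,w,h,k:cv2.resize(i[y:y+h,x:x+w],None,fx=k,fy=k,interpolation=cv2.INTER_CUBIC)
a=np.hstack([g(t,350,215,100,75,4),g(t,115,210,100,110,4)[:300]])
b=np.hstack([g(t,115,210,120,110,3.6)[:,:400],g(c,345,145,115,110,3.6)[:,:400]])
out=np.zeros((600,800,3),np.uint8);out[:300]=g(t,350,215,100,75,4).repeat(1,1).shape and np.hstack([g(t,350,215,100,75,4),g(c,345,145,100,75,4)])
out[300:]=np.hstack([g(t,115,215,100,75,4),g(t,135,245,100,75,4)])
cv2.imwrite("pics/crop1.png",np.clip(out.astype(float)*1.6,0,255).astype(np.uint8))
E
```

```text
(no output)
```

View pics/crop1.png

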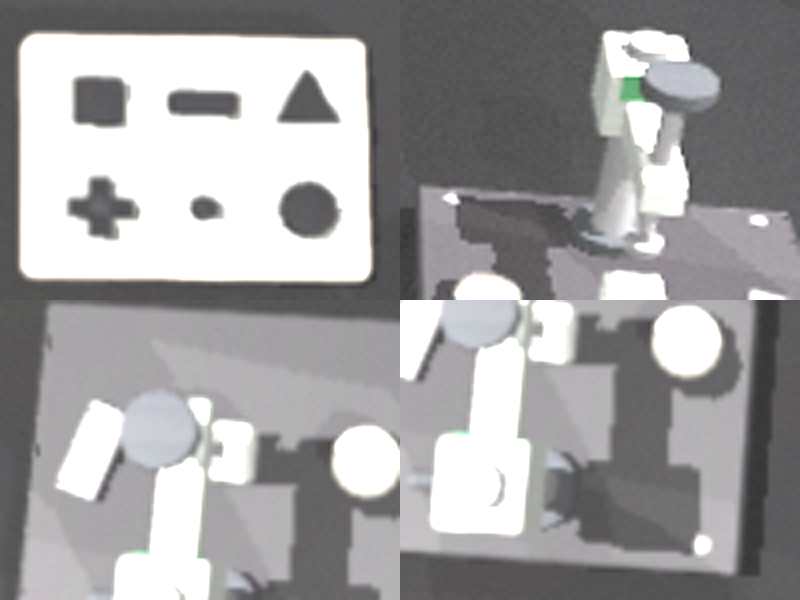

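```bash
python3 - <<'E'
from h import *
import pickle
s=pickle.load(open("s.pkl","rb"));_,K,D,E=s["top"];S=s["scene"]
n=["sq","bar","round","tri","cross","small","cap"]
px=[(375,240.2),(401,240.8),(427.2,267.2),(426.5,240.6),(375.6,267),(401.3,267),(154.7,247.5)]
P=ray(px,[.042]*6+[.175],K,D,E)
for a,p,q in zip(n,P,proj(P,*S[1:])):print(a,p.round(4),q.round(1))
# keypad corners z .026, gauge corners z .02 , samples
c=ray([(355,224),(442,224),(443,285),(355,284)],.026,K,D,E);print(c.round(3).tolist())
g=ray([(126.5,217),(226,221),(219,312.5),(119,305.5)],.02,K,D,E);print(g.round(3).tolist(),g.mean(0))
print(ray([(138,252.5),(206.5,256),(174,252)],[.028,.034,.044],K,D,E).round(3))
print("screws",ray([(127,301),(210.5,306.5)],.02,K,D,E).round(3))
E
```

```text
sq [ 0.5745 -0.1933  0.042 ] [198.8 215.4]
bar [ 0.5718 -0.2487  0.042 ] [173.1 213.9]
round [ 0.5145 -0.3016  0.042 ] [155.6 197.5]
tri [ 0.5708 -0.3037  0.042 ] [147.5 212.8]
cross [ 0.5182 -0.1918  0.042 ] [204.2 199.8]
small [ 0.5166 -0.2463  0.042 ] [180.  198.7]
cap [0.556  0.2379 0.175 ] [413.1 162.7]
[[0.612, -0.155, 0.026], [0.608, -0.345, 0.026], [0.476, -0.338, 0.026], [0.484, -0.149, 0.026]]
[[0.64, 0.342, 0.02], [0.626, 0.123, 0.02], [0.431, 0.139, 0.02], [0.448, 0.354, 0.02]] [0.53620847 0.23940203 0.02      ]
[[0.561 0.312 0.028]
 [0.55  0.163 0.034]
 [0.559 0.23  0.044]]
screws [[0.458 0.337 0.02 ]
 [0.444 0.157 0.02 ]]
```

Call:
jog_arm:
  increments: "0 0 8 4.4 -0.9 0 0;0 0 16 8.8 -1.7 2 0;0 0 20 13.2 -2.6 4 0;0 0 20 17.6 -3.4 6 0;0 0 20 22 -4.3 8 0;0 0 20 26.4 -5.2 10 0;0 0 20 30.8 -6 12 0;0 0 20 35.2 -6.9 13 0;0 0 20 39.4 -7.7 13 0;0 0 20 39.4 -7.7 13 0;0 0 20 39.4 -7.7 13 0;0 0 20 39.4 -7.7 13 0"

```text
t: 1.3
tcp_pos: [0.5137, -0.3024, 0.0965]
orientation: [[1.0, -0.031, -0.001], [-0.031, -1.0, 0.0], [-0.001, -0.0, -1.0]]
wrist_force: [-0.9, -0.1, 0.0]
finger_gap: 0.0019
grasp_force: 0.0
```

```bash
python3 - <<'E'
from h import *
o=get_obs();print(o["t"],o["tcp_pos"],np.round(o["orientation"],4).tolist(),o["finger_gap"],o["wrist_force"])
w=cam("wrist");print(proj([(.5145,-.3016,.042),(.5708,-.3037,.042),(.5166,-.2463,.042),(.5718,-.2487,.042)],*w[1:]).round(1))
cv2.imwrite("pics/w1.png",w[0])
E
```

```text
1.3 [ 0.51366294 -0.30235212  0.09652314] [[0.9995, -0.0308, -0.0009], [-0.0308, -0.9995, 0.0002], [-0.0009, -0.0001, -1.0]] 0.0019014181906663425 [-0.93273684 -0.11010656  0.034464  ]
[[272.7 226.7]
 [273.1 141.7]
 [190.8 226.1]
 [186.1 142.9]]
```

View pics/w1.png

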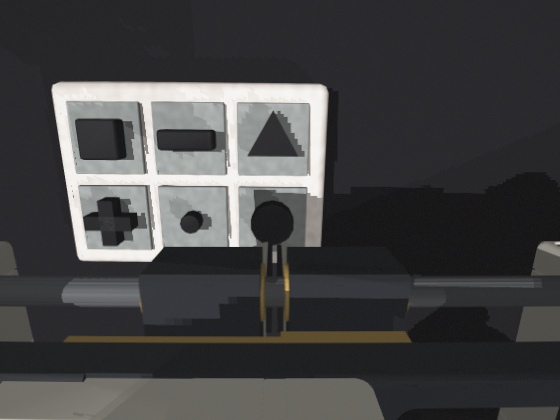

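```bash
python3 - <<'E'
from h import *
w=cam("wrist");o=get_obs();R=np.array(o["orientation"]);p=o["tcp_pos"]
for z in(0,-.02,-.047,-.066):
    L=np.array([(x,y,z) for x in(0.0095,) for y in(0,-.019,.019,-.065,.065)]);print(z,proj(L@R.T+p,*w[1:]).round(0).tolist())
print(np.array(o["wrist_force"]))
E
```

```text
0 [[274.0, 244.0], [237.0, 244.0], [311.0, 244.0], [147.0, 244.0], [402.0, 244.0]]
-0.02 [[274.0, 260.0], [232.0, 260.0], [316.0, 260.0], [130.0, 260.0], [418.0, 260.0]]
-0.047 [[274.0, 290.0], [223.0, 290.0], [325.0, 290.0], [100.0, 289.0], [448.0, 289.0]]
-0.066 [[274.0, 319.0], [214.0, 319.0], [334.0, 319.0], [70.0, 319.0], [479.0, 319.0]]
[-0.2166388  -0.62569181  0.35857416]
```

```bash
python3 - <<'E'
from h import *
w=cam("wrist");i=w[0][195:345,135:415]
i=cv2.resize(i,None,fx=2.8,fy=2.8,interpolation=cv2.INTER_CUBIC)
cv2.imwrite("pics/w2.png",np.clip(255*(i/255.)**.5,0,255).astype(np.uint8));o=get_obs();print(o["finger_gap"])
R=np.array(o["orientation"]);p=o["tcp_pos"]
L=np.array([(x,0,z) for z in(0,-.02,-.047,-.066) for x in(0,.0095,.02,.0375)]);print(proj(L@R.T+p,*w[1:]).round(0)[:,1].reshape(4,4))
print(w[3][:3,3]-p)
E
```

```text
0.0004652645369203699
[[261. 244. 224. 190.]
 [279. 260. 238. 199.]
 [312. 289. 263. 217.]
 [345. 319. 289. 235.]]
[ 0.0699873  -0.00233488  0.15731396]
```

View pics/w2.png

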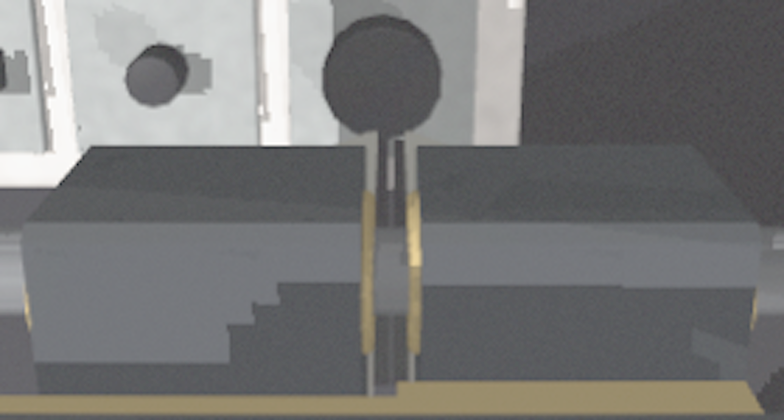

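```bash
python3 - <<'E'
from h import *
w=cam("scene");o=get_obs();q=proj([o["tcp_pos"]],*w[1:])[0];print(q)
x,y=int(q[0]),int(q[1]);x0=max(0,x-75);i=w[0][y-90:y+30,x0:x0+150]
cv2.imwrite("pics/s2.png",np.clip(255*(cv2.resize(i,None,fx=4,fy=4,interpolation=cv2.INTER_CUBIC)/255.)**.6,0,255).astype(np.uint8));print(x0,y-90)
E
```

```text
[150.94968955 176.56126397]
75 86
```

View pics/s2.png

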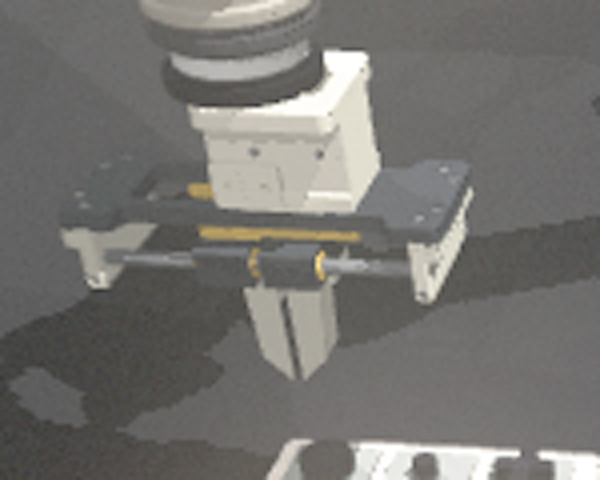

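Call:
jog_arm:
  increments: "0 0 0 0.2 0 1.5 0;0 0 0 0.2 0 3 0;0 0 0 0.2 0 4.3 0;0 0 0 0.2 0 5 0;0 0 0 0.2 0 5.3 0;0 0 0 0.2 0 5.6 0;0 0 0 0.2 0 5.8 0;0 0 0 0.2 0 5.9 0;0 0 0 0.2 0 5.9 0"

```text
t: 2.4
tcp_pos: [0.5166, -0.3021, 0.0382]
orientation: [[1.0, -0.03, 0.0], [-0.03, -1.0, -0.0], [0.0, 0.0, -1.0]]
wrist_force: [-3.0, 0.9, 4.4]
finger_gap: 0.0006
grasp_force: 1.9
```

Call:
jog_arm:
  increments: "0 0 0 0 0 0.1 0;0 0 0 0 0 0.2 0;0 0 0 0 0 0.3 0;0 0 0 0 0 0.35 0;0 0 0 0 0 0.35 0;0 0 0 0 0 0.35 0"

```text
t: 3.0
tcp_pos: [0.5167, -0.3022, 0.036]
orientation: [[1.0, -0.03, 0.001], [-0.03, -1.0, -0.001], [0.001, 0.001, -1.0]]
wrist_force: [-6.0, 4.5, 16.3]
finger_gap: 0.0005
grasp_force: 8.1
```

Call:
jog_arm:
  increments: "0 0 0 0 0 -1 0;0 0 0 0 0 -2.5 0;0 0 0 0 0 -4 0;0 0 0 1.9 -3.7 -4 0;0 0 0 3.7 -7.4 -4 0;0 0 0 5.6 -11.05 -4 0;0 0 0 5.6 -11.05 -4 0;0 0 0 5.6 -11.05 -4 0;0 0 0 5.6 -11.05 -4 0;0 0 0 5.6 -11.05 -4 0"

```text
t: 4.0
tcp_pos: [0.5755, -0.1945, 0.0741]
orientation: [[0.999, -0.032, 0.0], [-0.032, -0.999, -0.0], [0.0, 0.0, -1.0]]
wrist_force: [-0.2, 0.3, 0.8]
finger_gap: 0.0007
grasp_force: 0.0
```

Call:
jog_arm:
  increments: "0 0 0 0 -0.1 1.5 0;0 0 0 0 -0.1 2.6 0;0 0 0 0 -0.1 3 0;0 0 0 0 -0.1 3.3 0;0 0 0 0 -0.1 3.6 0;0 0 0 0 -0.1 3.8 0;0 0 0 0 -0.1 3.9 0;0 0 0 0 -0.1 3.95 0;0 0 0 0 -0.1 3.95 0;0 0 0 0 -0.1 3.95 0"

```text
t: 5.0
tcp_pos: [0.5758, -0.1927, 0.0362]
orientation: [[1.0, -0.03, 0.0], [-0.03, -1.0, -0.001], [0.0, 0.001, -1.0]]
wrist_force: [-5.0, -0.4, 10.4]
finger_gap: 0.0009
grasp_force: 5.3
```

Call:
jog_arm:
  increments: "0 0 0 0 0 0.05 0;0 0 0 0 0 0.1 0;0 0 0 0 0 0.1 0;0 0 0 0 0 -1 0;0 0 0 0 0 -3 0;0 0 0 0 0 -7 0;0 0 0 0 0 -11.5 0;0 0 0 0 0 -16 0;0 0 0 0 0 -20 0;0 0 0 0 0 -20 0;0 0 0 0 0 -20 0"

```text
t: 6.1
tcp_pos: [0.5765, -0.1922, 0.2358]
orientation: [[1.0, -0.03, 0.003], [-0.03, -1.0, -0.001], [0.003, 0.001, -1.0]]
wrist_force: [0.1, 0.1, -0.2]
finger_gap: 0.0003
grasp_force: 0.0
```

Call:
jog_arm:
  increments: "0 0 0 -0.3 -4 0 0;0 0 0 -0.6 -8 0 0;0 0 0 -0.9 -12 0 0;0 0 0 -1.2 -16 0 0;0 0 0 -1.5 -20 0 0;0 0 0 -1.9 -25 0 0;0 0 0 -2.3 -30 0 0;0 0 0 -2.7 -35 0 0;0 0 0 -3 -39 0 0;0 0 0 -3.3 -43 0 0;0 0 0 -3.3 -43 0 0;0 0 0 -3.3 -43 0 0"

```text
t: 7.3
tcp_pos: [0.5551, 0.2392, 0.2327]
orientation: [[1.0, -0.028, -0.003], [-0.028, -1.0, -0.001], [-0.003, 0.001, -1.0]]
wrist_force: [0.3, 0.7, -0.5]
finger_gap: 0.0007
grasp_force: 0.0
```

```bash
python3 - <<'E'
from h import *
w=cam("wrist");o=get_obs();print(o["t"],o["tcp_pos"],o["wrist_force"],proj([(.556,.238,.175)],*w[1:]))
cv2.imwrite("pics/w3.png",np.clip(255*(w[0]/255.)**.6,0,255).astype(np.uint8))
E
```

```text
7.35 [0.55543267 0.23815907 0.23310269] [-0.14531109  0.35855892 -0.51994518] [[275.43143099 224.83955003]]
```

View pics/w3.png

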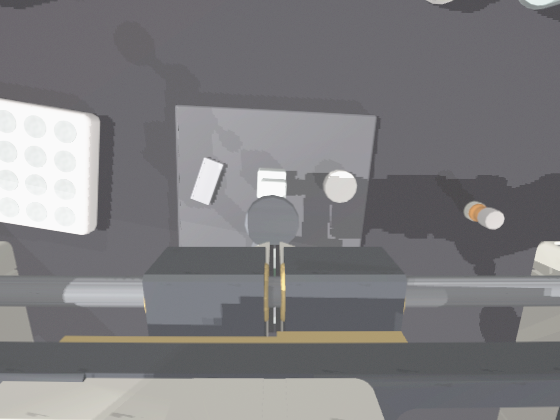

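Call:
jog_arm:
  increments: "0 0 0 0.2 0 2 0;0 0 0 0.2 0 4 0;0 0 0 0.2 0 5.2 0;0 0 0 0.2 0 5.7 0;0 0 0 0.2 0 6 0;0 0 0 0.2 0 6.4 0;0 0 0 0.2 0 6.8 0;0 0 0 0.2 0 7.2 0;0 0 0 0.2 0 7.6 0;0 0 0 0.2 0 8 0;0 0 0 0.2 0 8.1 0;0 0 0 0.2 0 8.1 0"

```text
t: 8.55
tcp_pos: [0.5581, 0.2386, 0.1536]
orientation: [[1.0, -0.03, 0.0], [-0.03, -1.0, 0.0], [0.0, -0.0, -1.0]]
wrist_force: [0.7, -0.6, 3.1]
finger_gap: 0.0006
grasp_force: 1.2
```

Call:
jog_arm:
  increments: "0 0 0 0 0 0.15 0;0 0 0 0 0 0.3 0;0 0 0 0 0 0.45 0;0 0 0 0 0 0.55 0;0 0 0 0 0 0.65 0;0 0 0 0 0 0.75 0;0 0 0 0 0 0.85 0;0 0 0 0 0 0.85 0"

```text
t: 9.35
tcp_pos: [0.5581, 0.2386, 0.1453]
orientation: [[1.0, -0.03, 0.001], [-0.03, -1.0, 0.0], [0.001, -0.0, -1.0]]
wrist_force: [1.3, -0.3, 5.5]
finger_gap: 0.0002
grasp_force: 2.6
```

Call:
jog_arm:
  increments: "0 0 0 0 0 0 0;0 0 0 0 0 0 0;0 0 0 0 0 0 0;0 0 0 0 0 0 0"

```text
t: 9.75
tcp_pos: [0.5581, 0.2386, 0.1454]
orientation: [[1.0, -0.03, 0.001], [-0.03, -1.0, 0.0], [0.001, -0.0, -1.0]]
wrist_force: [1.6, -0.3, 6.0]
finger_gap: 0.0002
grasp_force: 2.6
```

Call:
jog_arm:
  increments: "0 0 0 0 0 0 0;0 0 0 0 0 0 0;0 0 0 0 0 0 0;0 0 0 0 0 0 0;0 0 0 0 0 0 0;0 0 0 0 0 0 0;0 0 0 0 0 0 0;0 0 0 0 0 0 0;0 0 0 0 0 0 0"

```text
t: 10.65
tcp_pos: [0.5581, 0.2386, 0.1454]
orientation: [[1.0, -0.03, 0.001], [-0.03, -1.0, 0.0], [0.001, -0.0, -1.0]]
wrist_force: [1.6, -0.0, 5.1]
finger_gap: 0.0002
grasp_force: 2.6
```

Call:
jog_arm:
  increments: "0 0 0 0 0 -0.5 0;0 0 0 0 0 -1 0;0 0 0 0 0 -1.5 0;0 0 0 0 0 -2 0;0 0 0 0 0 -2.5 0;0 0 0 0 0 -3 0;0 0 0 0 0 -4 0;0 0 0 0 0 -6 0;0 0 0 0 0 -9 0;0 0 0 0 0 -9 0"

```text
t: 11.65
tcp_pos: [0.5593, 0.239, 0.2396]
orientation: [[1.0, -0.03, 0.006], [-0.03, -1.0, 0.002], [0.006, -0.002, -1.0]]
wrist_force: [0.9, -0.1, 0.4]
finger_gap: 0.0002
grasp_force: 0.0
```

Call:
jog_arm:
  increments: "0 0 0 0.2 4 0 0;0 0 0 0.5 8.5 0 0;0 0 0 0.8 13 0 0;0 0 0 1.1 18 0 0;0 0 0 1.4 23 0 0;0 0 0 1.7 28 0 0;0 0 0 2 33 0 0;0 0 0 2.3 38 0 0;0 0 0 2.6 43 0 0;0 0 0 2.9 47 0 0;0 0 0 2.9 48.7 0 0;0 0 0 2.9 48.7 0 0"

```text
t: 12.85
tcp_pos: [0.5714, -0.2512, 0.2342]
orientation: [[0.999, -0.034, -0.002], [-0.034, -0.999, 0.001], [-0.002, -0.001, -1.0]]
wrist_force: [-0.3, 0.9, 0.2]
finger_gap: 0.0003
grasp_force: 0.0
```

Call:
jog_arm:
  increments: "0 0 0 0 0 3 0;0 0 0 0 0 6 0;0 0 0 0 0 9 0;0 0 0 0 0 12 0;0 0 0 0 0 14 0;0 0 0 0 0 16 0;0 0 0 0 0 16 0;0 0 0 0 0 16 0;0 0 0 0 0 16 0"

```text
t: 13.75
tcp_pos: [0.573, -0.2487, 0.0767]
orientation: [[1.0, -0.029, 0.002], [-0.029, -1.0, -0.001], [0.002, 0.001, -1.0]]
wrist_force: [-0.7, -1.1, 0.3]
finger_gap: 0.0
grasp_force: 0.0
```

```bash
python3 - <<'E'
from h import *
w=cam("wrist");o=get_obs();print(o["t"],o["tcp_pos"],o["wrist_force"],proj([(.573,-.249,.042)],*w[1:]))
a=w[0];b=cv2.resize(cam("scene")[0][145:255,345:460],None,fx=2,fy=2)
a[:220,330:]=b[:, :230] 
cv2.imwrite("pics/w4.png",np.clip(255*(a/255.)**.7,0,255).astype(np.uint8))
E
```

```text
13.8 [ 0.57304281 -0.24903392  0.076806  ] [ 0.19043388 -0.24667755 -0.1022914 ] [[274.16918292 238.12062437]]
```

View pics/w4.png

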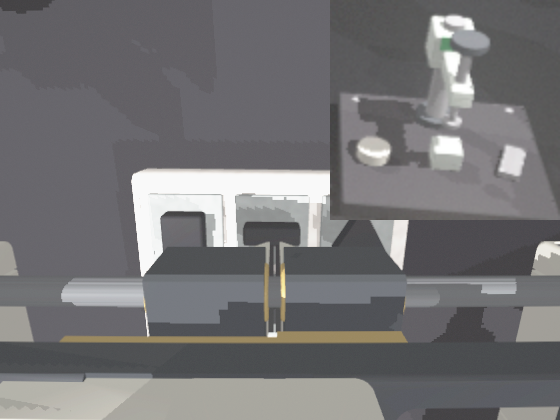

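Call:
jog_arm:
  increments: "0 0 0 0.15 0 1.5 0;0 0 0 0.15 0 2.8 0;0 0 0 0.15 0 3.3 0;0 0 0 0.15 0 3.6 0;0 0 0 0.15 0 3.9 0;0 0 0 0.15 0 4.1 0;0 0 0 0.15 0 4.2 0;0 0 0 0.15 0 4.3 0;0 0 0 0.15 0 4.3 0;0 0 0 0.15 0 4.3 0"

```text
t: 14.85
tcp_pos: [0.5734, -0.249, 0.0358]
orientation: [[1.0, -0.03, 0.0], [-0.03, -1.0, -0.0], [0.0, 0.0, -1.0]]
wrist_force: [-11.0, 5.9, 25.8]
finger_gap: 0.0004
grasp_force: 12.8
```

Fully down; release and rise.

Call:
jog_arm:
  increments: "0 0 0 0 0 -1 0;0 0 0 0 0 -3 0;0 0 0 0 0 -6 0;0 0 0 0 0 -10 0;0 0 0 0 0 -14 0;0 0 0 0 0 -14 0;0 0 0 0 0 -14 0;0 0 0 0 0 -14 0"

```text
t: 15.65
tcp_pos: [0.5731, -0.2489, 0.1709]
orientation: [[1.0, -0.03, -0.002], [-0.03, -1.0, 0.001], [-0.002, -0.001, -1.0]]
wrist_force: [-0.7, -1.0, -0.2]
finger_gap: 0.0003
grasp_force: 0.0
```

```bash
python3 -c "
from h import *
o=get_obs();print(o['t'],o['tcp_pos'],o['wrist_force'],abs(np.array(o['qd'])).max())
print(ticket.finish_job())"
```

```text
15.65 [ 0.57314151 -0.248937    0.17089244] [-0.68411677 -1.02199184 -0.23003532] 0.012497402453923206
the job is handed in; nothing more can be done
None
```

I pressed the large round key and the square key, held the gauge's foot on the aluminium block for just over a second, let the carriage rise, then pressed the bar key, and handed the job in at 15.65 s; the hand-in returned no verdict, and that each key went fully down is judged from tip height and force.

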